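Run a syringe pump's carriage up to the plunger and lock it

TASK

Get the syringe pump ready to run: pull the half-nut lever on its carriage right forward to free the carriage, slide the carriage by its grip until you feel the pusher plate come up against the thumb pad of the syringe's plunger, without pushing the plunger in, then swing the lever fully back so that the carriage is locked there, still against the pad. Leave the other things on the bench as they stand.

Things in the scene. Friction and masses are not known exactly. Their poses are not given: they have to be found in the camera images.
- pump: Fixed bench syringe pump: base 200 x 370 x 30 mm (x -100..100, y -215..155). White housing all along its far edge: x 46..100, with a display head from z 145 to 215 that overhangs to x 30. Origin on the bench. x: from the open front (robot side) to the housing; y: along the screw, carriage end to syringe end; z up. Syringe barrel at x -5, z 62, y 45..133; its clamp: y 40..110, 97 high.
- lever (a joint): Half-nut lever on the carriage, rad: 0 = swung back to the housing, carriage locked (its start); grows to 1.35 (stop) as the knob is pulled forward (pump -x). Turns about the pump's y through lever_pivot; needs 2 to 4 N at the knob (a light spring helps it back), stays where left.
- lever_knob (a point): Centre of the black ball knob, 16 mm across, on the lever's 7 mm steel arm, 50 mm from lever_pivot. At lever 0 the arm leans 30 degrees from vertical to the housing: knob at pump x 20, z 103, just short of the display head's overhang, so come at it leaning from the front; at 1.3 rad the arm leans 44 degrees to the front. Pinched along y it rolls between the pads. The grip is 45 mm away in y.
- lever_pivot (a point): Point on the lever's axis, in line with the knob, at z 60 mm, pump x -5 mm, 84 mm behind the pusher face; it moves with the carriage.
- carriage (a joint): Travel of the aluminium carriage along pump +y, m: 0 (far stop) to 0.10; starts at 0..0.02. 98 mm long (y, back from the pusher face), 92 mm in x, deck at z 63 mm, 0.5 kg. Locked to the screw while the lever is below about 0.2 rad; freed, it slides with about 2.5 N friction and stays where left.
- grip (a point): Point in the carriage's upright black grip (14 mm thick in y, 30 mm in x, z 63 to 124 mm), on its centre planes at z 106 mm, 32 mm behind the pusher face (y) and at pump x -3 mm. Pinch it along y.
- pusher_face (a point): Centre of the carriage's flat pusher face (looks to +y, 56 mm wide, top at z 82 mm), on the syringe's axis. Sites on the carriage share the pump's axes.
- plunger: Plunger of the syringe. Origin: centre of the outer face of its round thumb pad (30 mm across, 4 mm thick, looks to pump -y), on the syringe's axis, 35 to 95 mm from pusher_face at the start. It slides in (pump +y) only when pushed with more than about 9 N and does not spring back. Gap = its y minus that of pusher_face in the pump's axes, 0 when they touch.
- wash_bottle: White wash bottle, 66 mm in diameter, 196 mm high with its bent spout; origin at the centre of its foot. Bystander.
- reagent: White screw-cap bottle, 60 mm in diameter, 130 mm high; origin at the centre of its foot. Bystander.
- beaker: Glass beaker, 68 mm in diameter, 85 mm high; origin at the centre of its foot. Bystander.
- bulb_a: Blue rubber pipette bulb standing on its base, 54 mm in diameter, 75 mm high, on the bench in front of the pump; origin at its foot. Bystander.
- bulb_b: A second bulb of the same kind, in front of the pump's carriage end. Bystander.
- vial: Glass vial with black cap, 22 mm in diameter, 45 mm high, standing on the front ledge of the pump's base (z 30 mm) beside the syringe; origin at its foot. Bystander.
- vial_b: The same kind of vial standing on the bench in front of the pump. Bystander.

How it is judged:
By the outcome, as a careful person would: the job done as asked, in the order asked, and still so for the second after the job is handed in, with the robot touching nothing.
It also fails if it takes over 66 s, if anything falls off the work surface, if the arm or the gripper's body presses on something with over 40 N, if the wrist force passes 120 N, or if a joint passes its speed limit or range.

ROBOT

A 7-joint arm with a two-finger parallel gripper is mounted at the origin on the work surface. World frame = base frame: x ahead of the robot, y to its left, z up, the work surface at z = 0. Lengths are in m, angles in rad, forces in N, time in s.
With the tool pointing down it reaches from about 0.4 to 0.9 m from the base axis. Payload 5.5 kg.
Tool frame: the origin (TCP) lies midway between the tips of the shut fingers; the grasp point (between the pads) lies 19 mm behind it (manip.grip_depth is the distance from the TCP to the grasp point, in m); z points along the fingers, y is the line along which they close (so a half turn about z gives the same grasp; the last joint's range is limited). The gripper opens to 92 mm and grips with 3 to 60 N. Pads are 19 mm wide; open, the fingers measure 130 mm over their backs; the gripper's body (75 mm by 190 mm) begins 47 mm behind the grasp point.
Start: joints at [1.529, 0.501, -0.427, 1.55, 0.221, 1.138, -0.21], TCP at [0.195, -0.62, 0.227] pointing down, gripper open.
Joint ranges: [-2.88, 2.88], [-0.31, 2.03], [-1.54, 1.56], [0.2, 2.42], [-1.41, 4.55], [0.19, 2.02], [-2.57, 2.57]. Speed limits (rad/s): [2.57, 2.57, 3.14, 3.14, 3.14, 3.14, 3.14].

INTERFACE

Orientations are given as a unit quaternion [x, y, z, w].
In Python, from bench import manip, effector, viewer gives the robot as it stands. Calls block until the motion is done:
- manip.move_pose(position, orientation): joint-space move of the TCP to a pose.
- manip.servo_line(position, ori=None, vel=0.15): straight line of the TCP; ori=None keeps the orientation; vel is the mean speed in m/s.
- manip.movej(angles): joint-space move.
- effector.open_jaws() and effector.close(f_grip=None): open the fingers fully, or close them until they stop; f_grip is the grip in N (None keeps the last).
- manip.sleep(seconds).
- manip.solve_ik(position, orientation): joint angles nearest the present ones, or None.
- viewer.get_image(name): name is "scene" or "top"; returns the picture (400x640x3 uint8, red, green, blue); there is no depth.
- viewer.get_calibration(name): a dict with "vfov" (degrees; the focal length in pixels is half the picture's height over the tangent of half this angle, whatever the lens; pixels are square), "cx", "cy" (the principal point, pixels), "dist_coeffs" ([k1, k2, p1, p2, k3] as OpenCV has them; the pictures are not rectified), "eye" and "attitude" of the camera in the world. Camera axes: x right, y down, z forward; pixel columns grow to the right and rows downward; lengths in m; the calibration is good to about 2 mm. A picture is of the moment at which its call begins. get_calibration takes no time and is no camera call.
A pose or a line that the arm cannot do raises manip.PlanningError and nothing moves.
- manip.hand_in(): hands the job in; it is judged then, once.
Readings, each from a call of its own:
- manip.current_clock(): time.
- manip.current_q(): joint angles.
- manip.current_joint_velocities(): joint speeds.
- manip.current_tau(): joint torques, N m.
- manip.current_tool_pos(): TCP position.
- manip.current_tcp_rot(): TCP orientation.
- manip.current_force(): force on the tool from outside, world axes, zero at the start.
- manip.current_wrist_torque(): the same for the moment, N m.
- manip.current_finger_gap(): finger opening in m.
- manip.current_gripper_force(): force on a finger pad.
Only numpy, scipy, OpenCV 4.12 (cv2) and the standard library are available. Lean on these libraries where they do the work, as an engineer would, in place of code of your own. Each camera call takes 0.05 s, during which the arm holds its last target. There are 200 camera calls.

## Working session

There is one attempt and no reset: what is moved stays moved. The work goes in short steps, each a Python script; the robot and the scene stay as the last script left them, time stands still between calls to the robot, and variables do not carry over. Pictures are saved under pics/ and viewed, at most 10 in all, crops included, and the job is handed in when it is done.

```bash
mkdir -p pics; ls; python3 - <<'E'
from bench import manip, effector, viewer
import cv2
for n in("scene","top"):
    cv2.imwrite(f"pics/{n}0.png",viewer.get_image(n)[:,:,::-1]); print(viewer.get_calibration(n))
print(manip.current_clock(),manip.current_tcp_rot(),manip.grip_depth)
E
```

```text
pics
{'vfov': 53.610154981191954, 'cx': 324.7353779314547, 'cy': 194.47685539327733, 'dist_coeffs': array([-0.01280553,  0.        ,  0.        ,  0.        ,  0.        ]), 'eye': array([ 0.45409842, -0.53721574,  0.79921351]), 'attitude': array([ 0.93789027, -0.08106236,  0.02691451, -0.33625339])}
{'vfov': 56.604130217385055, 'cx': 323.1435295750984, 'cy': 192.4921196215962, 'dist_coeffs': array([-0.07493544,  0.        ,  0.        ,  0.        ,  0.        ]), 'eye': array([0.43664792, 0.0121507 , 0.97929725]), 'attitude': array([-0.69882501,  0.71174437, -0.04631513,  0.05402287])}
0.1 [ 9.88406953e-01  1.51825276e-01 -1.01155646e-04 -8.77520194e-04] 0.0188
```

View pics/scene0.png

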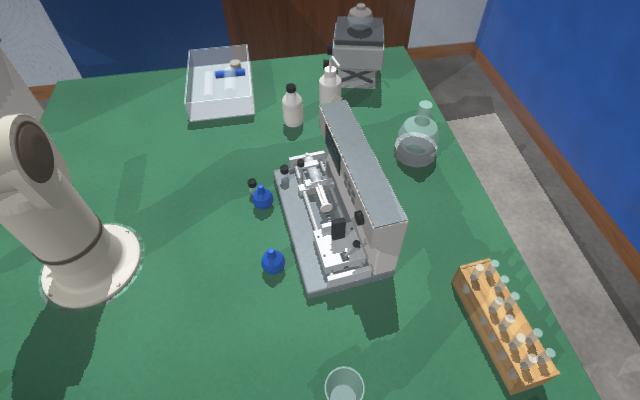

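View pics/top0.png

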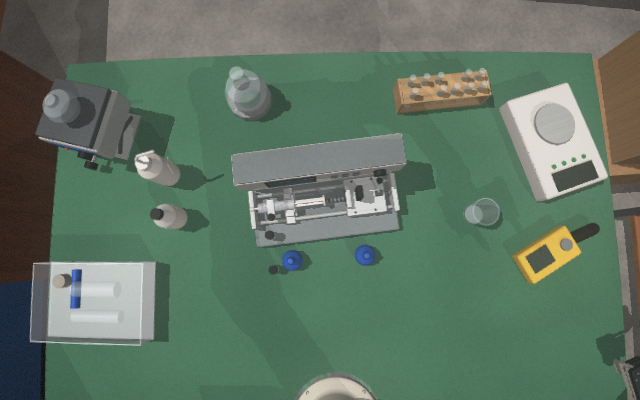

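The scene picture shows the pump around pixels (275–405, 100–300), with the grip at about (338,230) and the knob at about (357,244). In the top picture the pump is at (232–405, 135–245). I'll zoom in on both.

```bash
python3 - <<'E'
import cv2,numpy as np
a=cv2.imread("pics/scene0.png")[140:300,240:420]; b=cv2.imread("pics/top0.png")[125:285,225:425]
cv2.imwrite("pics/cs.png",cv2.resize(a,None,fx=3.75,fy=3.75,interpolation=2)); cv2.imwrite("pics/ct.png",cv2.resize(b,None,fx=3.75,fy=3.75,interpolation=2))
E
```

```text
(no output)
```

View pics/cs.png

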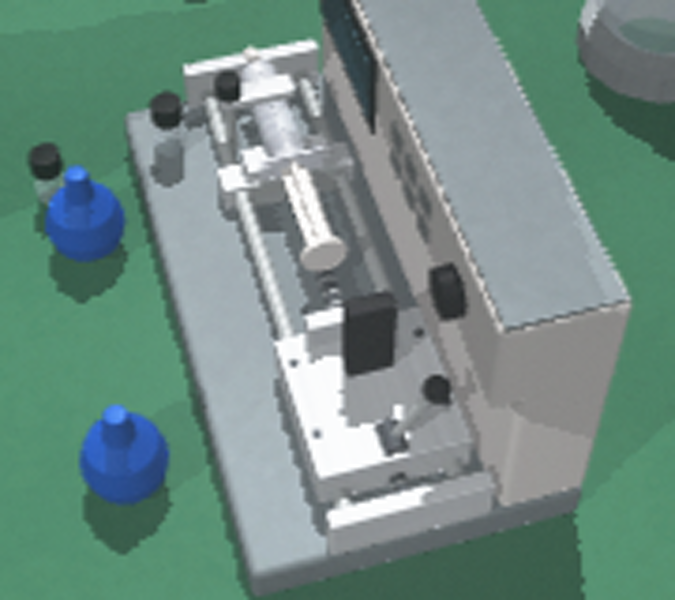

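View pics/ct.png

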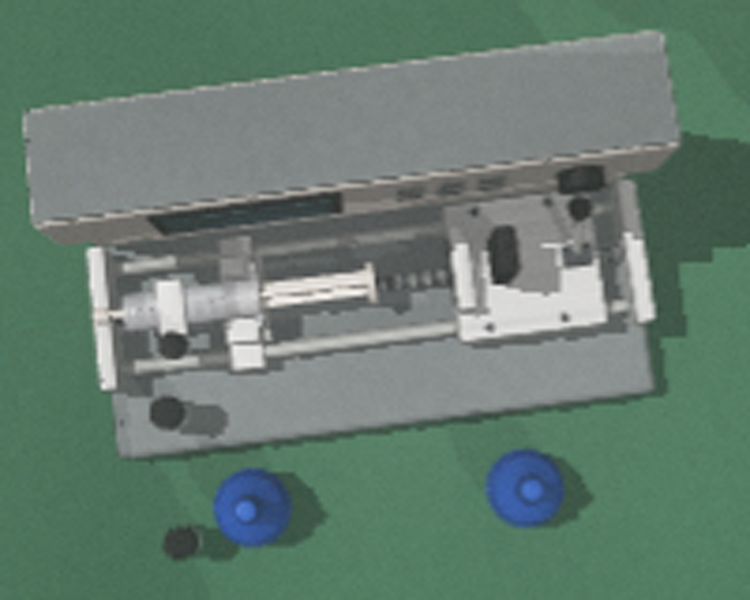

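```bash
cat > h.py <<'E'
import numpy as np, cv2
from scipy.spatial.transform import Rotation as R
from scipy.optimize import least_squares
from bench import manip, effector, viewer
def proj(n,P):
    c=viewer.get_calibration(n); f=200/np.tan(np.radians(c["vfov"])/2)
    Rc=R.from_quat(c["attitude"]).as_matrix(); t=-Rc.T@c["eye"]
    K=np.array([[f,0,c["cx"]],[0,f,c["cy"]],[0,0,1]])
    return cv2.projectPoints(np.asarray(P,float).reshape(-1,3),cv2.Rodrigues(Rc.T)[0],t,K,np.array(c["dist_coeffs"]))[0].reshape(-1,2)
def pump2w(v,P):
    return R.from_euler('z',v[2]).apply(np.asarray(P,float))+[v[0],v[1],0]
E
cat > fit.py <<'E'
from h import *
# kind: 'f' fixed, 'c' carriage-relative, 'p' plunger-relative
S=[('f',-100,155,30,128,115),('f',-100,-215,30,252,575),('f',30,-215,215,500,328),('f',100,-215,215,630,300),
('c',20,-84,103,436,388),('c',-3,-32,124,370,298),('p',-5,0,62,322,255)]
T=[('f',-100,-215,30,653,392),('f',30,-215,215,678,145),('f',100,-215,215,660,32),('f',30,155,215,35,225),('f',100,155,215,24,113),
('c',20,-84,103,579,209),('c',-33,0,82,462,310),('c',23,0,82,455,243),('p',-5,0,62,374,282)]
def res(v):
    o=[]
    for n,L,u0,v0 in(("scene",S,240,140),("top",T,225,125)):
        P=[[x/1e3,y/1e3+(v[3] if k=='c' else v[4] if k=='p' else 0),z/1e3] for k,x,y,z,_,_ in L]
        uv=np.array([[u0+a/3.75-.4,v0+b/3.75-.4] for *_,a,b in L])
        o.append(proj(n,pump2w(v,P))-uv)
    return np.vstack(o)
best=None
for y0 in np.arange(-3,3.2,.5):
    r=least_squares(lambda v:res(v).ravel(),[.45,-.1,y0,-.08,0],loss='soft_l1')
    if best is None or r.cost<best.cost: best=r
print(best.x,best.cost); print(res(best.x).round(1).tolist())
np.save("v.npy",best.x)
print("gap",best.x[4]-best.x[3])
for n,p in(("knob",[.02,best.x[3]-.084,.103]),("grip",[-.003,best.x[3]-.032,.106])): print(n,pump2w(best.x,[p]))
E
python3 fit.py
```

```text
Traceback (most recent call last):
  File "fit.py", line 16, in <module>
    r=least_squares(lambda v:res(v).ravel(),[.45,-.1,y0,-.08,0],loss='soft_l1')
  File "fit.py", line 16, in <lambda>
    r=least_squares(lambda v:res(v).ravel(),[.45,-.1,y0,-.08,0],loss='soft_l1')
                             ~~~^^^
  File "fit.py", line 12, in res
    o.append(proj(n,pump2w(v,P))-uv)
             ~~~~^^^^^^^^^^^^^^^
  File "h.py", line 6, in proj
    c=viewer.get_calibration(n); f=200/np.tan(np.radians(c["vfov"])/2)
ValueError: time passes only in moves, steps and waits
```

```bash
sed -i 's/^def proj/CAL={n:viewer.get_calibration(n) for n in("scene","top")}\ndef proj/; s/c=viewer.get_calibration(n);/c=CAL[n];/' h.py; python3 fit.py
```

```text
[ 0.550916    0.05436053  0.10847876 -0.08752187 -0.03445023] 16.103268873745474
[[-2.0, -1.3], [-0.7, 0.4], [-0.4, 1.6], [1.2, 0.2], [-0.1, 0.9], [-0.4, 1.7], [0.3, 0.5], [0.2, -0.1], [0.7, 0.4], [0.2, -1.3], [-2.4, 1.2], [-2.3, -1.1], [0.1, -0.2], [-0.9, 0.1], [-2.1, -4.7], [-0.5, -0.1]]
gap 0.053071645053208445
knob [[ 0.58936845 -0.11398781  0.103     ]]
grip [[ 0.56087381 -0.06478359  0.106     ]]
```

```bash
sed -i "s/('f',30,155,215,35,225),('f',100,155,215,24,113),//; s/,('c',23,0,82,455,243)//" fit.py; cat >> fit.py <<'E'
v=best.x
d=least_squares(lambda p:np.r_[proj("scene",pump2w(v,[p]))[0]-[359,217],proj("top",pump2w(v,[p]))[0]-[379.7,172.5]],[.03,-.17,.15])
print("dial",d.x,d.fun)
E
cat >> h.py <<'E'
def ori(v,th,s=1):
    z=np.array([np.cos(th),0,-np.sin(th)]); y=np.array([0,s,0.]); 
    return (R.from_euler('z',v[2])*R.from_matrix(np.c_[np.cross(y,z),y,z])).as_quat()
def tcp(v,p,th,adv):  # pump point p at adv behind the TCP
    return pump2w(v,[np.array(p)+adv*np.array([np.cos(th),0,-np.sin(th)])])[0]
E
python3 fit.py; python3 - <<'E'
from h import *
v=np.load("v.npy")
for s in(1,-1):
  for th in(45,55,65):
    for p in([.02,v[3]-.084-.026,.103],[-.06,v[3]-.084-.026,.18],[-.04,v[3]-.084,.096],[-.003,v[3]-.032,.112],[-.003,v[4]-.032,.112]):
      q=manip.solve_ik(tcp(v,p,np.radians(th),.011),ori(v,np.radians(th),s)); print(s,th,None if q is None else np.round(q,2))
E
```

```text
[ 0.551194    0.05527945  0.10810975 -0.08748943 -0.0352994 ] 6.19069498566397
[[-1.9, -1.6], [-0.7, -0.0], [-0.4, 1.2], [1.2, -0.2], [-0.1, 0.5], [-0.3, 1.4], [0.4, 0.4], [-0.2, -0.2], [0.3, 0.3], [-0.2, -1.4], [-0.3, -0.3], [-1.3, -0.0], [-0.5, -0.2]]
gap 0.05219002402914887
knob [[ 0.58958082 -0.11305081  0.103     ]]
grip [[ 0.56110434 -0.06383607  0.106     ]]
dial [ 0.02415354 -0.16321297  0.18310622] [-0.21042318  0.05004829  0.00375824 -0.24564111]
1 45 [ 1.42  1.04 -1.3   2.31  2.24  0.55  0.24]
1 45 None
1 45 None
1 45 None
1 45 None
1 55 [ 1.34  0.92 -1.3   2.22  1.74  0.56  0.58]
1 55 [ 1.65  0.6  -1.46  2.33  1.19  0.34  1.  ]
1 55 [ 1.4   0.84 -1.3   2.36  1.89  0.5   0.38]
1 55 [ 1.23  0.79 -1.3   2.33  1.86  0.55  0.25]
1 55 [ 1.1   0.76 -1.3   2.36  1.9   0.61  0.08]
1 65 [ 1.04  0.61 -0.93  2.1   0.98  0.37  1.1 ]
1 65 [ 1.35  0.34 -1.13  2.21  0.36  0.39  1.68]
1 65 [ 1.19  0.61 -1.09  2.25  1.24  0.38  0.85]
1 65 [ 0.63  0.38 -0.57  2.22  0.56  0.19  1.29]
1 65 [ 0.68  0.42 -0.78  2.24  1.03  0.28  0.73]
-1 45 [ 1.13  0.65 -0.86  2.32  3.04  0.32  2.34]
-1 45 None
-1 45 None
-1 45 None
-1 45 None
-1 55 [-0.67  1.04  1.35  2.27  4.35  1.18  0.3 ]
-1 55 [ 1.01  0.19 -0.63  2.34 -1.03  0.21 -0.07]
-1 55 [ 0.52  0.37 -0.21  2.39  3.99  0.24  1.14]
-1 55 [0.15 0.33 0.01 2.36 3.98 0.21 0.96]
-1 55 [ 0.59  0.38 -0.63  2.37  2.47  0.2   2.44]
-1 65 [ 0.66  0.45 -0.45  2.11  0.13  0.21 -1.3 ]
-1 65 [ 1.09  0.23 -0.8   2.22 -0.04  0.36 -1.09]
-1 65 [ 0.3   0.34 -0.02  2.28 -0.92  0.19 -0.31]
-1 65 [-0.08  0.33  0.23  2.24 -0.88  0.23 -0.51]
-1 65 [-0.4   0.33  0.45  2.28 -1.01  0.23 -0.5 ]
```

```bash
python3 - <<'E'
from h import *
v=np.load("v.npy"); k=v[3]-.084
for s in(1,-1):
  for th in(50,53):
    for p,a in(([.02,k-.026,.103],-.05),([.02,k-.026,.103],.011),([.02,k,.103],.011),([-.005,k,.11],.011),([-.04,k,.096],.011),([-.045,k,.091],.011)):
      q=manip.solve_ik(tcp(v,p,np.radians(th),a),ori(v,np.radians(th),s)); print(s,th,None if q is None else np.round(q,2))
E
```

```text
1 50 [ 1.47  0.68 -1.28  2.33  1.86  0.29  0.39]
1 50 [ 1.38  0.97 -1.3   2.27  1.99  0.53  0.4 ]
1 50 [ 1.33  0.95 -1.3   2.3   2.04  0.56  0.29]
1 50 [ 1.38  0.88 -1.3   2.34  2.06  0.51  0.25]
1 50 None
1 50 None
1 53 [ 1.45  0.67 -1.3   2.29  1.58  0.32  0.63]
1 53 [ 1.12  0.62 -0.93  2.24  2.13  0.19  0.03]
1 53 [ 1.31  0.92 -1.3   2.26  1.89  0.56  0.4 ]
1 53 [ 1.36  0.85 -1.3   2.31  1.89  0.5   0.37]
1 53 [ 1.42  0.86 -1.3   2.38  2.    0.5   0.3 ]
1 53 [ 1.43  0.88 -1.3   2.39  2.02  0.52  0.3 ]
-1 50 [ 0.79  0.31 -0.43  2.34  4.24  0.23  0.95]
-1 50 [ 0.92  0.52 -0.65  2.28  3.32  0.19  1.93]
-1 50 [ 0.86  0.51 -0.64  2.31  3.17  0.22  2.02]
-1 50 [ 1.07  0.54 -0.86  2.35  2.84  0.23  2.41]
-1 50 None
-1 50 None
-1 53 [ 1.45  0.67 -1.3   2.29  1.58  0.32 -2.51]
-1 53 [ 0.52  0.43 -0.21  2.26  4.12  0.22  1.02]
-1 53 [ 0.47  0.42 -0.21  2.29  3.93  0.22  1.15]
-1 53 [ 0.49  0.37 -0.21  2.33  3.99  0.23  1.11]
-1 53 [ 1.1   0.52 -0.85  2.39  2.79  0.2   2.48]
-1 53 [ 1.11  0.53 -0.86  2.4   2.81  0.22  2.47]
```

```bash
python3 - <<'E'
from h import *
v=np.load("v.npy"); k=v[3]-.084; th=np.radians(53); o=ori(v,th)
manip.move_pose(tcp(v,[.02,k-.026,.103],th,-.07),o)
print(manip.current_clock(),manip.current_q().round(2),manip.current_force().round(2))
a=viewer.get_image("scene")[:,:,::-1][120:300,220:420]; b=viewer.get_image("top")[:,:,::-1][110:290,280:420]
cv2.imwrite("pics/a1.png",cv2.resize(np.hstack([a,b]),None,fx=2.35,fy=2.35,interpolation=2))
E
```

```text
2.2167 [ 1.5   0.58 -1.3   2.3   1.4   0.25  0.78] [-0.19 -0.43  0.26]
```

View pics/a1.png

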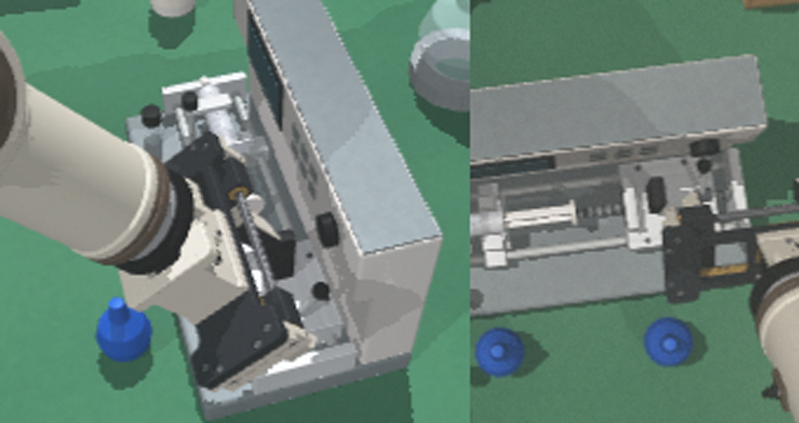

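The top view shows the knob at about (703,165), with the hand's +y finger just short of it and clear of the grip at (655,190). The body is clear of the pump, so I'll go in.

```bash
python3 - <<'E'
from h import *
v=np.load("v.npy"); k=v[3]-.084; th=np.radians(53); o=ori(v,th)
Rp=R.from_euler('z',v[2])
F=lambda:Rp.inv().apply(manip.current_force()).round(2)
for a in(-.03,-.01,.011):
    manip.servo_line(tcp(v,[.02,k-.026,.103],th,a),vel=.08); print(a,F())
effector.close(3); print("closed",manip.current_finger_gap(),manip.current_gripper_force(),F())
a=viewer.get_image("scene")[:,:,::-1][120:300,220:420]; b=viewer.get_image("top")[:,:,::-1][110:290,280:420]
cv2.imwrite("pics/a2.png",cv2.resize(np.hstack([a,b]),None,fx=2.35,fy=2.35,interpolation=2)); print(manip.current_clock())
E
```

```text
-0.03 [-0.14  0.31  0.19]
-0.01 [-0.58  0.42  0.98]
0.011 [ 0.65  0.29 -0.99]
closed 0.05702948171445967 3.0005286633968353 [ 1.56  5.56 -0.77]
4.65
```

View pics/a2.png

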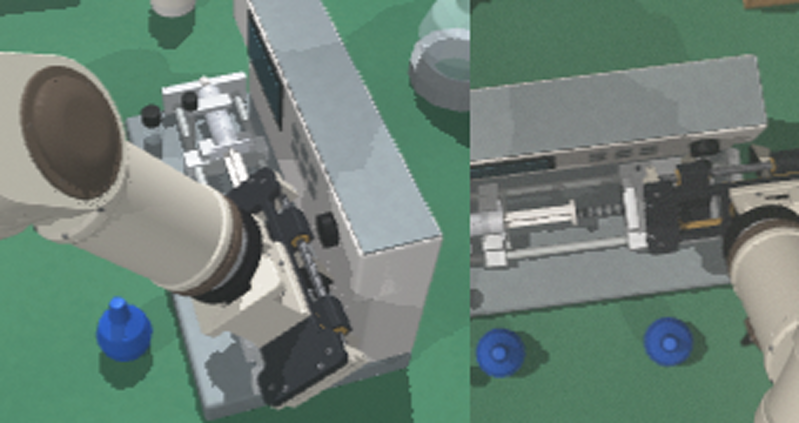

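The finger has stopped against the lever, so I'll follow it in +y, letting the jaws close until both pads hold it.

```bash
python3 - <<'E'
from h import *
v=np.load("v.npy"); k=v[3]-.084; th=np.radians(53)
Rp=R.from_euler('z',v[2])
F=lambda:Rp.inv().apply(manip.current_force()).round(2)
P=lambda:(Rp.inv().apply(manip.current_tool_pos()-[v[0],v[1],0])-[.02+.011*np.cos(th),k,.103-.011*np.sin(th)]).round(4)
print(P())
for s in(-.022,-.016,-.010,-.006):
    manip.servo_line(tcp(v,[.02,k+s,.103],th,.011),vel=.04); print(s,P(),round(manip.current_finger_gap(),4),manip.current_gripper_force(),F())
print(manip.current_clock())
E
```

```text
[ 0.0001 -0.022   0.0002]
-0.022 [ 0.     -0.0182  0.0002] 0.0503 2.9977089911699295 [0.68 6.12 0.37]
-0.016 [-0.     -0.0129  0.0001] 0.039 2.998104840517044 [1.06 5.71 0.58]
-0.01 [ 0.     -0.0074  0.0002] 0.0276 2.999165877699852 [ 0.58  5.45 -0.09]
-0.006 [-0.     -0.0036  0.0001] 0.0197 2.99864262342453 [0.1  5.71 0.45]
5.75
```

```bash
cat >> h.py <<'E'
v=np.load("v.npy"); Rp=R.from_euler('z',v[2])
F=lambda:Rp.inv().apply(manip.current_force()).round(2)
Pp=lambda:Rp.inv().apply(manip.current_tool_pos()-[v[0],v[1],0])
def knob(c,L): # pump knob position, pivot y = c
    a=np.radians(30)-L; return np.array([-.005+.05*np.sin(a),c,.06+.05*np.cos(a)])
E
python3 - <<'E'
from h import *
k=v[3]-.084; th=np.radians(53)
for s in(-.003,-.0017):
    manip.servo_line(tcp(v,[.02,k+s,.103],th,.011),vel=.04); print(s,Pp()-[0,k,0],round(manip.current_finger_gap(),4),F())
effector.close(10); print(manip.current_finger_gap(),F())
for L in(.15,.3,.5,.7,.9,1.1,1.25,1.37):
    t=np.radians(53+5*min(L/.9,1)); p=knob(k-.0017,L)
    manip.servo_line(tcp(v,p,t,.011),ori(v,t),vel=.06)
    d=.011*np.array([np.cos(t),0,-np.sin(t)]); r=Pp()-d; print(L,round(np.radians(30)-np.arctan2(r[0]+.005,r[2]-.06),3),round(manip.current_finger_gap(),4),F())
    if np.abs(F()).max()>14: break
print(manip.current_clock())
E
```

```text
-0.003 [ 0.02663516 -0.0012523   0.09433391] 0.0154 [-0.76  6.32  0.95]
-0.0017 [ 0.02665713 -0.00115     0.09430481] 0.0153 [-1.34  4.9   1.43]
0.014662629201471964 [-0.16  4.79  1.95]
0.15 0.152 0.0144 [-0.06  3.33 -0.32]
0.3 0.299 0.0148 [-0.56  1.15  0.41]
0.5 0.495 0.0144 [-0.93  0.39  1.62]
0.7 0.688 0.0146 [-1.95 -1.31  5.55]
0.9 0.885 0.0149 [-2.01 -2.09  8.44]
1.1 1.092 0.015 [-4.01 -1.71  9.89]
1.25 1.25 0.0143 [-4.55 -1.76  8.78]
1.37 1.379 0.0147 [-2.69 -3.08  5.3 ]
8.8083
```

```bash
python3 - <<'E'
from h import *
k=v[3]-.084; t=np.radians(58)
effector.open_jaws(); print(F())
p=knob(k-.0017,1.37)
manip.servo_line(tcp(v,p,t,-.07),vel=.15); print(F(),manip.current_clock())
a=viewer.get_image("scene")[:,:,::-1][120:300,220:420]; b=viewer.get_image("top")[:,:,::-1][110:290,280:420]
cv2.imwrite("pics/a3.png",cv2.resize(np.hstack([a,b]),None,fx=2.35,fy=2.35,interpolation=2))
t=np.radians(65)
for p,a in(([-.003,v[3]-.034,.112],-.06),([-.003,v[3]-.034,.112],.015),([-.003,v[4]-.034,.112],.015)):
  q=manip.solve_ik(tcp(v,p,t,a),ori(v,t)); print(None if q is None else np.round(q,2))
E
```

```text
[-0.53  0.33  0.53]
[-0.19  1.07  0.12] 10.8083
[ 1.33  0.57 -1.43  2.23  1.02  0.58  0.92]
[ 0.99  0.56 -1.03  2.21  1.18  0.39  0.76]
[ 0.84  0.51 -0.97  2.24  1.23  0.38  0.59]
```

View pics/a3.png

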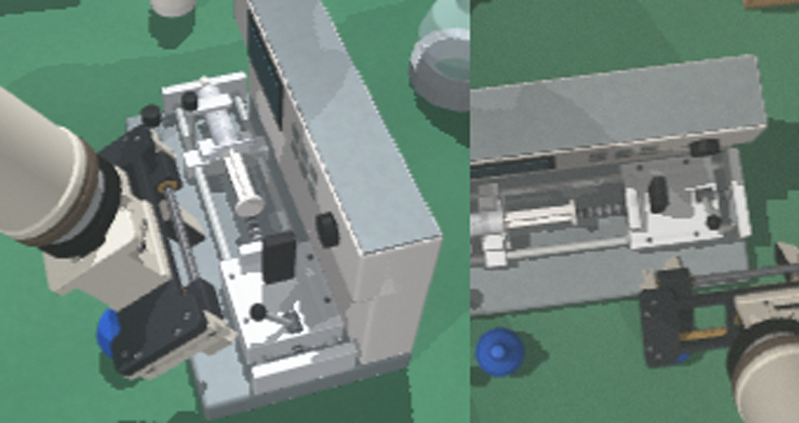

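The lever is forward (knob at (714,222) in the top view) and nothing else has been disturbed. Next I'll take the grip.

```bash
python3 - <<'E'
from h import *
t=np.radians(65); g=[-.003,v[3]-.0335,.112]
manip.move_pose(tcp(v,g,t,-.075),ori(v,t)); print(F())
manip.servo_line(tcp(v,g,t,-.02),vel=.12); print(F())
manip.servo_line(tcp(v,g,t,.015),vel=.08); print(F())
effector.close(15); manip.sleep(.2)
print(manip.current_finger_gap(),F(),Pp()[1]-v[3],manip.current_clock())
for s in(.008,.016,.024):
    manip.servo_line(tcp(v,[g[0],g[1]+s,g[2]],t,.015),vel=.04); print(s,Pp()[1]-g[1],F(),manip.current_finger_gap())
manip.sleep(.3);print(Pp()[1]-g[1],F(),manip.current_clock())
E
```

```text
[ 0.07 -0.47 -0.63]
[-0.27 -0.13  1.17]
[-0.34  0.31  0.06]
0.014231760760119429 [-0.01 -1.98  0.94] -0.03382418068639678 13.8917
0.008 0.008798084218057473 [ 0.06  0.12 -2.07] 0.013800538836577014
0.016 0.016949851127143548 [ 1.52 -0.02 -1.95] 0.014032680429899573
0.024 0.02496927166122713 [ 0.58  0.7  -2.38] 0.013694553701764894
0.024919321197293606 [ 1.73  2.45 -2.19] 15.2417
```

```bash
python3 - <<'E'
from h import *
t=np.radians(65); g=[-.003,v[3]-.0335,.112]
def m():
    a=[]
    for _ in range(8): manip.sleep(.02); a.append(np.r_[F()[1],Pp()[1]-g[1]])
    return np.mean(a,0)
log=[]
for s in [.034,.042,.046]+list(np.arange(.0475,.066,.0015)):
    manip.servo_line(tcp(v,[g[0],g[1]+s,g[2]],t,.015),vel=.03); f,y=m()
    print(round(s,4),round(y,5),round((y-s)*1e3,2),round(f,2),round(manip.current_finger_gap(),4))
    if s>.047 and (f<-4.5 or y-s<-.002): break
print(manip.current_clock())
E
```

```text
0.034 0.03424 0.24 -0.67 0.0138
0.042 0.04279 0.79 0.15 0.0138
0.046 0.04622 0.22 -0.91 0.0138
0.0475 0.04732 -0.18 -2.0 0.0137
0.049 0.04904 0.04 -1.69 0.0142
0.0505 0.0507 0.2 -1.85 0.0137
0.052 0.05219 0.19 -1.57 0.0144
0.0535 0.0527 -0.8 -5.22 0.0137
18.7417
```

```bash
python3 - <<'E'
from h import *
t=np.radians(65); g=[-.003,v[3]-.0335,.112]
def m():
    a=[]
    for _ in range(8): manip.sleep(.02); a.append(np.r_[F()[1],Pp()[1]-g[1]])
    return np.mean(a,0)
for s in(.0543,.0530):
    manip.servo_line(tcp(v,[g[0],g[1]+s,g[2]],t,.015),vel=.03); print(s,m())
effector.open_jaws(); print(F(),Pp()[1]-g[1])
manip.servo_line(tcp(v,[g[0],g[1]+.0528,g[2]],t,-.08),vel=.15); print(F(),manip.current_clock())
a=viewer.get_image("scene")[:,:,::-1][120:300,220:420]; b=viewer.get_image("top")[:,:,::-1][110:290,270:410]
cv2.imwrite("pics/a4.png",cv2.resize(np.hstack([a,b]),None,fx=2.35,fy=2.35,interpolation=2))
E
```

```text
0.0543 [-6.43125     0.05269888]
0.053 [-4.59375     0.05269926]
[-0.48 -0.25  0.33] 0.05300962408914604
[-0.41 -0.29  0.15] 21.5833
```

View pics/a4.png

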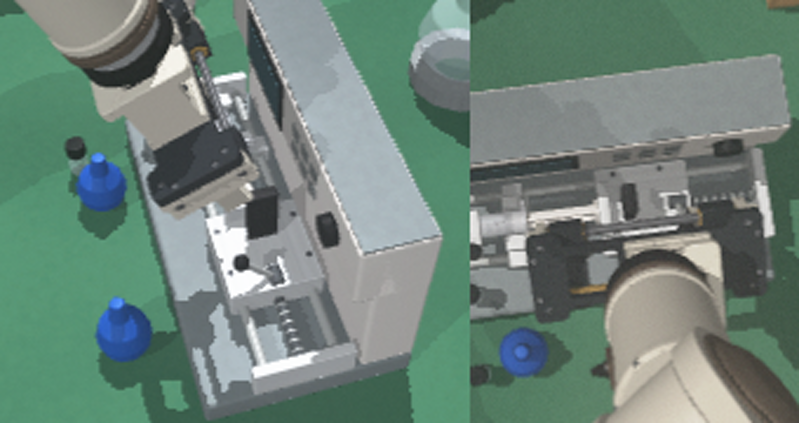

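The carriage sits with its pusher at the pad. Contact was firm: the pusher stayed put at −6.4 N. The knob, in the scene view, is at about (242,262). I'll push the lever back with shut fingers: the upper finger face first, then the tips. That avoids opening the jaws beside the grip.

```bash
cat >> h.py <<'E'
def push(L,c,t,adv=.005,off=.0175):
    d=np.array([np.cos(t),0,-np.sin(t)]); n=np.array([np.sin(t),0,np.cos(t)])
    return pump2w(v,[knob(c,L)-off*n+adv*d])[0]
E
python3 - <<'E'
from h import *
c=v[3]-.0328; t=np.radians(58); o=ori(v,t)
effector.close(10)
for adv,off in((-.07,.045),(.005,.045),(.005,.021)):
    print(manip.solve_ik(push(1.35,c,t,adv,off),o))
try:
    manip.move_pose(push(1.35,c,t,-.07,.045),o); print(F())
    manip.servo_line(push(1.35,c,t,.005,.045),vel=.12); print(F())
    manip.servo_line(push(1.35,c,t,.005,.020),vel=.06); print(F(),manip.current_clock())
except manip.PlanningError as e: print(e)
E
```

```text
None
None
None
the arm cannot take that pose within its joint ranges
```

```bash
python3 - <<'E'
from h import *
c=v[3]-.0328
for th in(62,66,70,75,80):
    t=np.radians(th); o=ori(v,t)
    print(th,[manip.solve_ik(push(L,c,t,adv,off),o) is not None for L,adv,off in((1.35,-.06,.035),(1.35,.005,.035),(1.35,.005,.02),(.9,.005,.0175),(.4,.005,.0175))])
E
```

```text
62 [False, True, True, True, True]
66 [True, True, True, True, True]
70 [True, True, True, True, True]
75 [True, True, True, True, True]
80 [True, True, True, True, True]
```

```bash
python3 - <<'E'
from h import *
c=v[3]-.0328; t=np.radians(68); o=ori(v,t)
print(manip.current_finger_gap())
manip.move_pose(push(1.35,c,t,-.06,.035),o); print(F())
manip.servo_line(push(1.35,c,t,.005,.035),vel=.12); print(F())
manip.servo_line(push(1.35,c,t,.005,.0185),vel=.06); print(F(),manip.current_clock())
for L in(1.2,1.,.8,.6,.4,.2):
    manip.servo_line(push(L,c,t),vel=.05); print(L,F(),((Pp()-Rp.inv().apply(push(L,c,t)-[v[0],v[1],0]))*1e3).round(1))
    if np.abs(F()).max()>15: break
print(manip.current_clock())
E
```

```text
0.0005106240079652329
[ 0.05 -0.72 -0.5 ]
[-0.32 -0.78 -0.25]
[-0.37 -0.02 -0.46] 24.6917
1.2 [-0.08  1.11  0.17] [ 0.2 -0.1  0.2]
1.0 [-0.27  0.13  0.66] [0.7 0.  0.4]
0.8 [-0.46 -0.07 -0.46] [0.7 0.1 0.3]
0.6 [-0.15 -0.45  0.7 ] [0.6 0.2 0.2]
0.4 [ 0.39 -0.27  0.85] [0.6 0.1 0.1]
0.2 [ 0.36  0.21 -0.25] [ 0.4  0.1 -0. ]
26.7583
```

```bash
python3 - <<'E'
from h import *
a=viewer.get_image("scene")[:,:,::-1][120:300,220:420]; b=viewer.get_image("top")[:,:,::-1][110:290,270:410]
cv2.imwrite("pics/a5.png",cv2.resize(np.hstack([a,b]),None,fx=2.35,fy=2.35,interpolation=2))
print(proj("scene",pump2w(v,[knob(v[3]-.0328,L) for L in(0,.2,1.35)])),Pp())
E
```

```text
[[348.06632466 223.9357577 ]
 [344.08703146 223.79795577]
 [320.37420511 233.07986913]] [-0.00315872 -0.12018468  0.09633707]
```

View pics/a5.png

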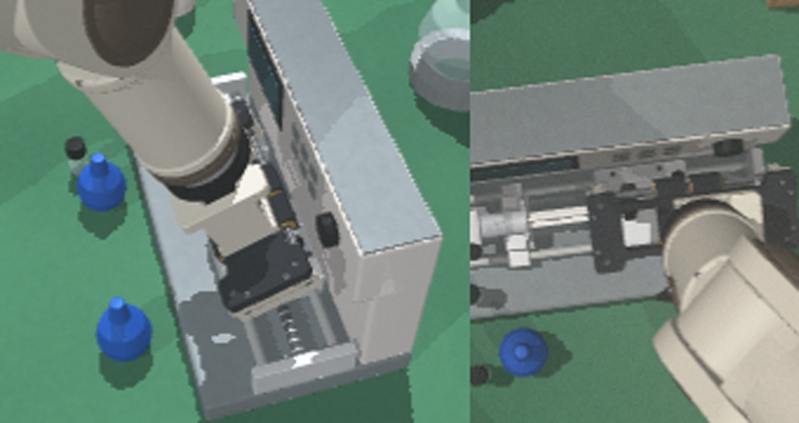

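```bash
python3 - <<'E'
from h import *
c=v[3]-.0328; t=np.radians(68)
manip.servo_line(push(.2,c,t,-.07,.03),vel=.15)
t=np.radians(58); 
manip.move_pose(tcp(v,[.0,v[3]-.032+.0528,.115],t,-.1),ori(v,t))
im=viewer.get_image("scene"); g=im.max(2)[110-0:300,220:420]; np.save("last.npy",im)
cv2.imwrite("pics/a6.png",cv2.resize(im[:,:,::-1][180:270,280:400],None,fx=6,fy=6,interpolation=2)); print(manip.current_clock())
print(im.max(2)[214:244:2,314:356:2])
E
```

```text
28.7167
[[253 165 157 163 161 103  55  56  56  53  56  54 127 140 142 159 164 145
  133 161 102]
 [253 212 169 169 169 125  57  56  56  55  54  56 125 138 163 166 164 167
  133 155 118]
 [249 213 253 253 253 215  55  57  56  54  54  55 127 163 164 165 163 166
  143 133 139]
 [252 253 253 253 253 208  62  56  61  96 126 163 164 161 160 117  75 155
  166 129 161]
 [252 253 253 253 253 212 162 162 162 163 166 165 165 163 107  63  60  55
  165 139 154]
 [252 253 253 253 253 253 163 161 163 163 163 164 165 164  96  62  58  56
  157 149 132]
 [253 252 253 253 253 211 163 162 163 164 163 165 163 164 132  61  56 120
  160 137 132]
 [253 252 253 253 253 215 162 162 162 164 164 166 168 164 152 131 164 164
   97  91 142]
 [253 252 253 253 253 215 163 162 162 164 164 164 248 190 139 157 138 143
  159 161 168]
 [252 253 252 253 253 253 165 163 162 163 144 170 169 147 133 141 139 165
  164 160 164]
 [234 253 252 253 253 253 173 253 253 243 107 129 149 134 144 159 164 161
  167 161 161]
 [151 235 133 252 253 254 253 253 253 253 132 116 142 166 213 165 165 160
  167 165 164]
 [146 252 253 253 253 254 253 253 253 253 180 110 119  71 212 168 163 164
  164 171 171]
 [143 235 253 253 254 254 253 253 253 253 224  94 107 124 164 170 175 152
  147 149 153]
 [126 155 254 253 253 254 254 253 253 253 253 243 187 154 153 149 153 151
  151 149 138]]
```

The lever's knob now shows at (345.6,223), which is about 0.12 rad, so it's nearly home. I'll finish it with the shut fingertips.

```bash
python3 - <<'E'
from h import *
c=v[3]-.0328; t=np.radians(53); o=ori(v,t)
manip.move_pose(tcp(v,knob(c,.12),t,-.06),o)
manip.servo_line(tcp(v,knob(c,.16),t,-.010),vel=.1); print(F())
for L in(.1,.05,0,-.03,-.06,-.09,-.12,-.15):
    p=knob(c,L); manip.servo_line(tcp(v,p,t,-.008),vel=.03); manip.sleep(.1); f=F(); e=(Pp()-Rp.inv().apply(tcp(v,p,t,-.008)-[v[0],v[1],0]))*1e3; print(L,f,e.round(1))
    if np.linalg.norm(f)>9: break
manip.servo_line(tcp(v,knob(c,0),t,-.07),vel=.12)
t=np.radians(58); manip.move_pose(tcp(v,[.0,v[3]-.032+.0528,.115],t,-.1),ori(v,t))
im=viewer.get_image("scene"); b=(im.max(2)<85)[214:232,336:360]; b=np.argwhere(b); print(b.mean(0)+[214,336],len(b))
old=np.load("last.npy"); b=np.argwhere((old.max(2)<85)[214:232,336:360]); print(b.mean(0)+[214,336],len(b))
print(manip.current_clock())
E
```

```text
[-0.59  0.43 -0.6 ]
0.1 [ 0.56  0.38 -0.76] [-0.  -0.3  0.2]
0.05 [0.68 0.2  0.68] [-0.1 -0.  -0.1]
0 [-2.26 -0.91  2.61] [-0. -0. -0.]
-0.03 [-10.04  -0.26  11.23] [-0.4  0.   0.1]
[220.45833333 351.47916667] 96
[220.24468085 350.5106383 ] 94
35.4083
```

The lever hit its stop, with force rising to 15 N. I'll clear the arm and take the last look.

```bash
python3 - <<'E'
from h import *
p=manip.current_tool_pos(); manip.servo_line(p+[-.02,0,.12],vel=.2)
manip.movej([1.529,.501,-.427,1.55,.221,1.138,-.21])
S=viewer.get_image("scene")[:,:,::-1]; T=viewer.get_image("top")[:,:,::-1]
cv2.imwrite("pics/a7.png",np.hstack([cv2.resize(S[180:290,280:370],None,fx=5,fy=5,interpolation=2),cv2.resize(T[160:270,290:357],None,fx=5,fy=5,interpolation=2)]))
c=v[3]-.0328; print(proj("scene",pump2w(v,[knob(c,0),knob(c,.15)])),manip.current_clock())
E
```

```text
[[348.06632466 223.9357577 ]
 [345.12200358 223.77808793]] 39.0917
```

View pics/a7.png

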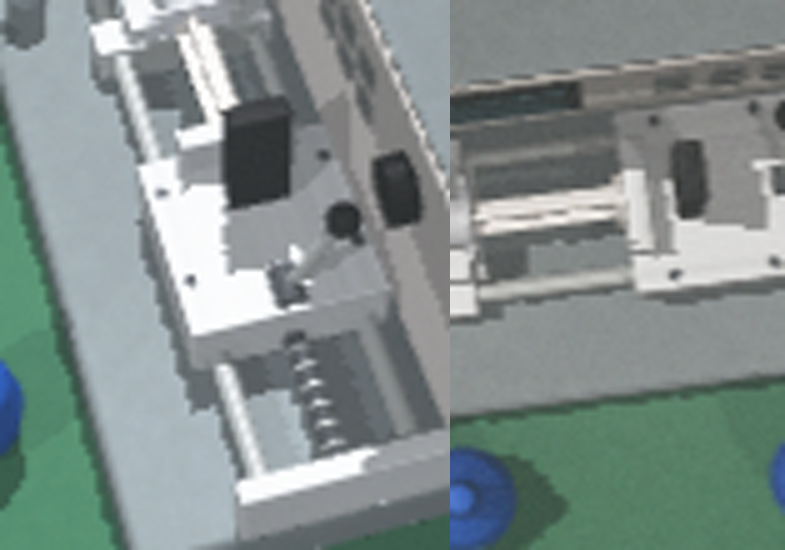

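The knob is at scene pixel (348.6,223.8), which matches lever 0. In the top view the pad meets the pusher at crop pixel (625,200) with no visible gap.

```bash
python3 -c "
from bench import manip
print(manip.hand_in())"
```

```text
the job is handed in; nothing more can be done
None
```

I freed the carriage, slid it until the pusher met the plunger's thumb pad, and swung the lever fully back to lock it there; the job is handed in at about 39 s, with the plunger not visibly pushed in and the other things untouched as far as I could see.

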